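# Assemble the drive end of a compressor

## Robot

A 6-joint arm with a two-finger parallel gripper is mounted at the origin on the work surface. World frame = base frame: x ahead of the robot, y to its left, z up, the work surface at z = 0. Lengths are in mm, angles in degrees, forces in N, time in s.
With the tool pointing down it reaches from about 300 to 850 mm from the base axis. Payload 4.2 kg.
Tool frame: the origin (TCP) lies midway between the tips of the shut fingers; the grasp point (between the pads) lies 19 mm behind it; z points along the fingers, y is the line along which they close (so a half turn about z gives the same grasp; the last joint's range is limited). The gripper opens to 91 mm and grips with 3 to 60 N. Pads are 32 mm wide; open, the fingers measure 118 mm over their backs; the gripper's body (76 mm by 178 mm) begins 60 mm behind the grasp point.
Start: joints at [-66.062, 18.312, 89.639, -0, 72.044, -1.146], TCP at [243.775, -520.785, 213.976] pointing down, gripper open.
Joint ranges: [-177.97, 177.97], [-48.28, 115.42], [12.27, 149.76], [-77.06, 257.06], [2.81, 150.46], [-146.56, 146.56]. Speed limits (degrees/s): [147.25, 147.25, 180, 180, 180, 180].

## Interface

Orientations are given as [roll, pitch, yaw] about the fixed x, y, z axes, in that order (R = Rz(yaw) Ry(pitch) Rx(roll)).
In Python, from workcell import state, grab_frame, camera_model, job_done gives the robot as it stands.
- The arm moves only by the shell command python3 -m pendant 'ROWS' [OPENING] [FORCE]. ROWS is a JSON list that holds a single list of rows (three levels of brackets), with 1 to 8 rows, each of 6 numbers: dx, dy, dz in mm, then a rotation vector rx, ry, rz in degrees; each row shifts and turns the commanded pose from where the row before left it, along the tool's axes as they then stand; what a row does not reach is not made up. A row lasts 1/10 s, in which the tool goes at most 50 mm and 8.59 degrees, less where a joint would pass 70% of its speed; a pose out of reach is approached as far as the arm can. OPENING is the finger opening in mm, set as the command begins (- or left out keeps the last). The fingers move at their own pace and stop on an object; FORCE is the grip in N (left out, the last holds). Time passes only in rows, so rows that do not move let the fingers close. It prints the time, the measured TCP pose, the force, the opening and the grip force at its end. Input that does not fit is refused with a message, and nothing moves.
- state(): the state, without advancing time (a new reading comes with each control period).
- grab_frame(name): name is "scene" or "top"; returns the picture (420x560x3 uint8, blue, green, red); there is no depth.
- camera_model(name): a dict with "fx", "fy", "cx", "cy" (pixels), "D" ([k1, k2, p1, p2, k3] as OpenCV has them; the pictures are not rectified), "T" (4x4, takes a point from camera to world coordinates). Camera axes: x right, y up, looking along -z (the intrinsics and any distortion apply to the point x, -y, -z); pixel columns grow to the right and rows downward; lengths in mm; the calibration is good to about 2 mm. A picture is of the moment at which its call begins. camera_model takes no time and is no camera call.
- job_done(): hands the job in; it is judged then, once.
The state is a dict: "time_s": time; "qpos": joint angles; "qvel": joint speeds; "effort": joint torques, N m; "ee_pos": TCP position; "ee_rot": TCP orientation; "force": force on the tool from outside, world axes, zero at the start; "torque": the same for the moment, N m; "gripper_width": finger opening in mm; "gripper_force": force on a finger pad.
Only numpy, scipy, OpenCV 4.12 (cv2) and the standard library are available. Lean on these libraries where they do the work, as an engineer would, in place of code of your own. Each camera call takes 0.05 s, during which the arm holds its last target. There are 200 camera calls.

## Task

Take the red protective cap off the compressor's shaft and leave it in the orange tray. Then build up the drive end on the shaft in this order, each part fully down on the one before and released: the steel bearing over the neck, the black belt pulley over the bearing with its steel collar up, the brass spacer ring, and last the green clutch plate with its hub up. Do not knock the yellow grease tin out of its place.

Things in the scene. Friction and masses are not known exactly. Their poses are not given: they have to be found in the camera images.
- compressor: Front half of a compressor, fixed nose up: dark plate 128 mm across, aluminium housing 112 mm across, its flat top (shoulder) 50 mm above the bench. In the centre an aluminium neck 33 mm across, top at 66 mm, chamfered; on it a steel shaft 16 mm across, tip at 114 mm, tapering to 8 mm over the last 9 mm. Origin on the shaft axis at bench level; z up.
- tray: Empty orange plastic tray fixed to the bench, 110 mm (its x) by 140 mm (its y), 30 mm high, walls 4 mm, floor 4 mm. Origin at the centre of its underside; z up. The red cap goes in here.
- cap: Red plastic cap, a tube 30 mm across, 54 mm tall, closed on top, bore 20 mm. At the start slipped loosely over the shaft, standing on the neck (underside 66 mm, top 120 mm above the bench); lifted 50 mm it clears the shaft. 30 g. Origin at the centre of its open underside; z towards its closed top.
- bearing: Steel ring with a blue seal band on top, 56 mm outside, 36 mm bore, 20 mm high, flat on the bench, right way up. 0.2 kg. Origin at the centre of its underside; z up. Goes over the neck onto the shoulder: underside then 50 mm above the bench.
- pulley: Black belt pulley, right way up on the bench: rim 104 mm outside, 80 mm inside, 24 mm high; dark steel web from 16 to 24 mm above the underside; in the middle a steel collar 50 mm across from 24 to 38 mm, to grip. Bore 20 mm through. 0.6 kg. Origin at the centre of the rim's underside; z up. Seated, the web rests on the bearing and the underside is 54 mm above the bench.
- spacer: Brass ring 38 mm outside, 20 mm bore, 12 mm high, flat on the bench. 60 g. Origin at the centre of its underside; z up. Seated on the pulley's collar, its underside is 92 mm above the bench.
- hub_plate: Clutch plate, right way up on the bench: green disc 88 mm across, 6 mm thick, three brass rivets, in the middle a steel hub 36 mm across from 6 to 24 mm above the underside, to grip. Bore 20 mm through. 0.25 kg. Origin at the centre of its underside; z up. Seated on the spacer, its underside is 104 mm above the bench.
- grease_tin: Yellow grease tin, 60 mm across, 45 mm high, loose among the parts; not to be knocked away. Origin at the centre of its underside; z up.
Mind the look-alikes: they are no part of the job. Several things have the shape of the hub_plate; the one meant has the colours described above. There is more than one size of the cap; the one meant has the size given above.

How it is judged:
By the outcome, as a careful person would: the job done as asked, in the order asked, and still so for the second after the job is handed in, with the robot touching nothing.
It also fails if it takes over 122 s, if anything falls off the work surface, if the arm or the gripper's body presses on something with over 40 N, if the wrist force passes 120 N, or if a joint passes its speed limit or range.

## Working session

There is one attempt and no reset: what is moved stays moved. The work goes in short steps, Python scripts to look and compute and a shell command to move; the robot and the scene stay as the last step left them, time stands still between calls to the robot, and variables do not carry over. Pictures are saved under pics/ and viewed, at most 14 in all, crops included, and the job is handed in when it is done.

```bash
mkdir -p pics; ls; python3 - <<'E'
from workcell import *
import cv2,numpy as np
for n in("scene","top"):
    cv2.imwrite(f"pics/{n}0.png",grab_frame(n)); m=camera_model(n); print(n,m["fx"],m["cx"],m["cy"],np.round(m["D"],3),np.round(m["T"],3).tolist())
s=state();print(s["time_s"],s["ee_pos"],s["ee_rot"],s["force"])
E
```

```text
pics
scene 441.8476535336856 278.50970787141125 212.1685316444492 [0.005 0.    0.    0.    0.   ] [[-0.544, -0.492, 0.68, 1256.69], [0.839, -0.334, 0.429, 460.92], [0.016, 0.804, 0.595, 745.432], [0.0, 0.0, 0.0, 1.0]]
top 393.190143349451 282.72156961680435 206.38231020069767 [0.029 0.    0.    0.    0.   ] [[0.008, 0.982, -0.189, 318.675], [-1.0, 0.008, 0.003, -15.55], [0.005, 0.189, 0.982, 893.386], [0.0, 0.0, 0.0, 1.0]]
0.1 [ 243.60653539 -520.38774209  213.22382083] [-1.79913252e+02 -2.22688078e-03  2.50825170e+01] [ 0.12675287 -0.16212016 -0.01494464]
```

View pics/scene0.png

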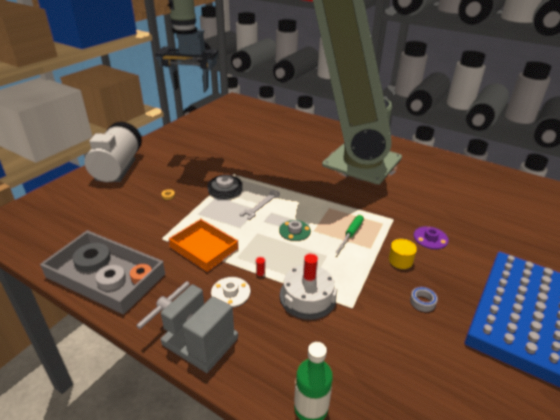

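View pics/top0.png

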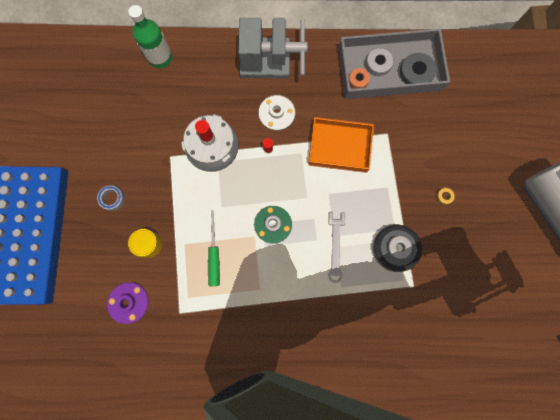

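The two pictures show the following (top picture pixels unless noted):
- **Job parts:** compressor (210,140) with the tall red cap (204,128), tray (341,145), bearing ring (110,197), pulley (398,246), brass spacer (446,196), grease tin (144,242).
- **Plates:** green (273,224), white (277,112), purple (127,302). The green one with brass rivets fits the description.
- **Red caps:** tall one on the shaft (204,128) and a small one on the bench (268,145). The one on the shaft fits.

Next I'll take an enlarged crop and measure.

```bash
cat > h.py <<'E'
import cv2,numpy as np
from scipy.optimize import least_squares
from workcell import *
def proj(n,P):
    m=camera_model(n);T=np.array(m["T"]);c=(np.atleast_2d(P)-T[:3,3])@T[:3,:3]
    c=c*[1,-1,-1];K=np.array([[m["fx"],0,m["cx"]],[0,m["fy"],m["cy"]],[0,0,1.]])
    return cv2.projectPoints(c.reshape(-1,1,3),np.zeros(3),np.zeros(3),K,np.array(m["D"],float))[0][:,0]
def back(n,uv,z):
    m=camera_model(n);T=np.array(m["T"]);K=np.array([[m["fx"],0,m["cx"]],[0,m["fy"],m["cy"]],[0,0,1.]])
    u=cv2.undistortPoints(np.array(uv,float).reshape(-1,1,2),K,np.array(m["D"],float))[:,0]
    d=np.c_[u[:,0],-u[:,1],-np.ones(len(u))]@T[:3,:3].T;o=T[:3,3]
    return o+d*((z-o[2])/d[:,2])[:,None]
def ring(x,y,r,z):
    a=np.linspace(0,2*np.pi,48,endpoint=False);return np.c_[x+r*np.cos(a),y+r*np.sin(a),0*a+z]
def moments(h):
    M=cv2.moments(h.astype(np.float32));return np.array([M["m10"]/M["m00"],M["m01"]/M["m00"]]),M["m00"]
def hullmask(img,seed,hsv,win=45):
    H=cv2.cvtColor(img,cv2.COLOR_BGR2HSV);m=np.zeros(H.shape[:2],np.uint8)
    for lo,hi in hsv:m|=cv2.inRange(H,lo,hi)
    w=np.zeros_like(m);u,v=np.int32(seed);w[max(0,v-win):v+win,max(0,u-win):u+win]=255;m&=w
    n,l,st,ce=cv2.connectedComponentsWithStats(m)
    ok=[i for i in range(1,n) if st[i,4]>25];i=min(ok,key=lambda i:np.hypot(*(ce[i]-seed))-st[i,4]*.02)
    c=np.vstack(cv2.findContours((l==i).astype(np.uint8),0,1)[0]);return cv2.convexHull(c)[:,0]
def fit(seeds,hsv,rings,win=45):
    """rings [(r,z)]; seeds {cam:(u,v)}; matches hull centroids; also prints each camera alone"""
    o={}
    for n,s in seeds.items():
        h=hullmask(grab_frame(n),s,hsv,win);c,a=moments(h);o[n]=(c,a+cv2.arcLength(h.astype(np.float32),True)/2)
    model=lambda n,p:moments(cv2.convexHull(proj(n,np.vstack([ring(*p,r,z) for r,z in rings])).astype(np.float32))[:,0])
    res=lambda p,ns:np.concatenate([model(n,p)[0]-o[n][0] for n in ns])
    p0=back(list(seeds)[0],list(seeds.values())[0],rings[-1][1])[0,:2]
    for ns in [[n] for n in seeds]+[list(seeds)]:
        p=least_squares(res,p0,args=(ns,),diff_step=1e-3).x
        print(ns,np.round(p,1),"area ratio",[round(o[n][1]/model(n,p)[1],2) for n in ns])
    return p
E
python3 - <<'E'
from h import *
t,s=grab_frame("top"),grab_frame("scene")
f=lambda i,u,v,w:cv2.resize(i[v-w:v+w,u-w:u+w],(260,260),interpolation=2)
cv2.imwrite("pics/crop.png",np.vstack([np.hstack([f(t,273,224,40),f(t,215,135,50),f(t,110,197,30)]),np.hstack([f(s,295,229,30),f(s,305,280,50),f(s,424,298,30)])]))
R=[((0,150,60),(6,255,255)),((174,150,60),(180,255,255))]
for nm,a in dict(
 cap=({"top":(204,128),"scene":(310,266)},R,[(15,66),(15,120)],25),
 green=({"top":(273,224),"scene":(295,230)},[((40,60,20),(95,255,160))],[(44,0),(44,6)],26),
 tin=({"top":(144,242),"scene":(403,254)},[((22,150,60),(34,255,255))],[(30,0),(30,45)],25),
 spacer=({"top":(446,196),"scene":(168,194)},[((12,110,110),(32,255,255))],[(19,0),(19,12)],14),
 pulley=({"top":(398,246),"scene":(225,187)},[((0,0,0),(180,255,60))],[(52,0),(52,24)],30),
 bearing=({"top":(110,197),"scene":(424,298)},[((90,0,70),(140,255,255))],[(28,0),(28,20)],18),
 tray=({"top":(341,145),"scene":(204,244)},[((4,180,60),(16,255,255))],[(62,0),(62,30)],45)).items():
  print(nm)
  try: fit(*a)
  except Exception as e: print(e)
E
```

```text
cap
['top'] [637.3 152.3] area ratio [0.89]
['scene'] [636.8 151.9] area ratio [0.84]
['top', 'scene'] [637.1 152.1] area ratio [0.89, 0.84]
green
['top'] [449.1   4. ] area ratio [0.94]
['scene'] [447.7  23. ] area ratio [0.37]
['top', 'scene'] [447.1  11.3] area ratio [0.93, 0.37]
tin
['top'] [402.2 285.4] area ratio [0.96]
['scene'] [401.2 282.8] area ratio [0.94]
['top', 'scene'] [402.  284.2] area ratio [0.96, 0.94]
spacer
['top'] [ 518.6 -395. ] area ratio [1.09]
['scene'] [ 518.5 -394.3] area ratio [1.5]
['top', 'scene'] [ 518.5 -394.8] area ratio [1.09, 1.5]
pulley
['top'] [ 396.7 -275. ] area ratio [0.97]
['scene'] [ 390.3 -313. ] area ratio [1.64]
['top', 'scene'] [ 399.7 -284.3] area ratio [0.97, 1.58]
bearing
['top'] [507.5 377. ] area ratio [0.76]
['scene'] [497.6 371.7] area ratio [0.67]
['top', 'scene'] [504.  374.2] area ratio [0.76, 0.67]
tray
['top'] [ 638.8 -153. ] area ratio [1.29]
['scene'] [ 645.4 -147.5] area ratio [1.31]
['top', 'scene'] [ 640.8 -151.7] area ratio [1.29, 1.33]
```

View pics/crop.png

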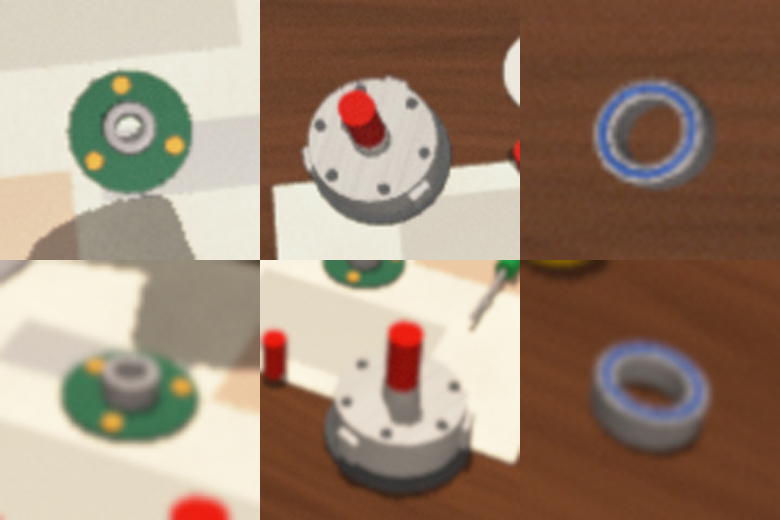

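The crop confirms both picks: the green disc with three brass rivets, and the tall red cap on the shaft; the bearing lies right way up. The cap's measured height and position agree in both cameras. First I turn to yaw 0 and go over the cap.

```bash
python3 -m pendant '[[[0, 0, 0, 0, 0, 8.36], [0, 0, 0, 0, 0, 8.36], [0, 0, 0, 0, 0, 8.36]]]' 60
python3 -m pendant '[[[24.6, -42, 0, 0, 0, 0], [24.6, -42, 0, 0, 0, 0], [24.6, -42, 0, 0, 0, 0], [24.6, -42, 0, 0, 0, 0], [24.6, -42, 0, 0, 0, 0], [24.6, -42, 0, 0, 0, 0], [24.6, -42, 0, 0, 0, 0], [24.6, -42, 0, 0, 0, 0]]]'
python3 -m pendant '[[[24.6, -42, 0, 0, 0, 0], [24.6, -42, 0, 0, 0, 0], [24.6, -42, 0, 0, 0, 0], [24.6, -42, 0, 0, 0, 0], [24.6, -42, 0, 0, 0, 0], [24.6, -42, 0, 0, 0, 0], [24.6, -42, 0, 0, 0, 0], [24.6, -42, 0, 0, 0, 0]]]'
python3 -m pendant '[[[0, 0, 0, 0, 0, 0], [0, 0, 0, 0, 0, 0], [0, 0, 0, 0, 0, 0]]]'
```

```text
time_s: 1.2
ee_pos: [243.8, -520.8, 214.0]
ee_rot: [180.0, -0.0, -0.3]
force: [-0.5, -0.8, -0.0]
gripper_width: 70.0
gripper_force: 0.0
time_s: 2.0
ee_pos: [441.3, -183.0, 214.3]
ee_rot: [180.0, -0.0, -0.0]
force: [0.6, -0.6, 0.0]
gripper_width: 59.9
gripper_force: 0.0
time_s: 2.8
ee_pos: [638.1, 153.2, 214.0]
ee_rot: [180.0, -0.0, 0.0]
force: [1.3, -0.6, 0.5]
gripper_width: 60.2
gripper_force: 0.0
time_s: 3.1
ee_pos: [636.7, 150.3, 213.9]
ee_rot: [180.0, 0.0, -0.0]
force: [-0.5, 0.0, -0.3]
gripper_width: 59.8
gripper_force: 0.0
```

```bash
python3 -m pendant '[[[0, -0.8, 40, 0, 0, 0], [0, 0, 40, 0, 0, 0], [0, 0, 25, 0, 0, 0], [0, 0, 13, 0, 0, 0], [0, 0, 0, 0, 0, 0], [0, 0, 0, 0, 0, 0]]]'
python3 -m pendant '[[[0, 0, 0, 0, 0, 0], [0, 0, 0, 0, 0, 0], [0, 0, 0, 0, 0, 0], [0, 0, 0, 0, 0, 0], [0, 0, 0, 0, 0, 0], [0, 0, 0, 0, 0, 0]]]' 20 15
python3 -m pendant '[[[0, 0, -15, 0, 0, 0], [0, 0, -20, 0, 0, 0], [0, 0, -25, 0, 0, 0], [0, 0, -25, 0, 0, 0], [0, 0, 0, 0, 0, 0], [0, 0, 0, 0, 0, 0]]]'
python3 - <<'E'
from h import *
cv2.imwrite("pics/s1.png",np.hstack([cv2.resize(grab_frame(n),(400,300)) for n in("scene","top")]))
E
```

```text
time_s: 3.7
ee_pos: [638.2, 151.5, 97.5]
ee_rot: [-180.0, -0.1, -0.0]
force: [0.8, 1.2, 0.9]
gripper_width: 60.3
gripper_force: 0.0
time_s: 4.3
ee_pos: [637.5, 152.2, 96.4]
ee_rot: [-180.0, -0.0, 0.0]
force: [-0.6, 0.1, 2.6]
gripper_width: 29.4
gripper_force: 15.0
time_s: 4.9
ee_pos: [637.2, 152.0, 180.6]
ee_rot: [180.0, 0.0, 0.0]
force: [-0.6, 0.2, -1.1]
gripper_width: 29.6
gripper_force: 15.0
```

View pics/s1.png

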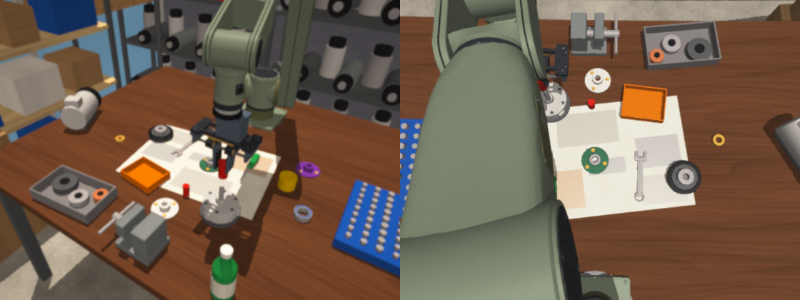

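The cap is held and the shaft is bare. Now to the tray. The pulley, spacer and plate lie unshaded, so I measure them in the same step.

```bash
python3 - <<'E'
from h import *
fit({"top":(398,246),"scene":(225,187)},[((0,0,0),(180,255,60))],[(52,0),(52,24)],32)
fit({"top":(273,224)},[((40,60,20),(95,255,160))],[(44,0),(44,6)],30)
fit({"top":(446,196)},[((12,110,110),(32,255,255))],[(19,0),(19,12)],14)
E
python3 -m pendant '[[[0.4, 38, 0, 0, 0, 0], [0.4, 38, 0, 0, 0, 0], [0.4, 38, 0, 0, 0, 0], [0.4, 38, 0, 0, 0, 0], [0.4, 38, 0, 0, 0, 0], [0.4, 38, 0, 0, 0, 0], [0.4, 38, 0, 0, 0, 0], [0.4, 38, 0, 0, 0, 0]]]'
python3 -m pendant '[[[0, 0, 40, 0, 0, 0], [0, 0, 40, 0, 0, 0], [0, 0, 40, 0, 0, 0], [0, 0, 15, 0, 0, 0], [0, 0, 9, 0, 0, 0], [0, 0, 0, 0, 0, 0], [0, 0, 0, 0, 0, 0]]]'
python3 -m pendant '[[[0, 0, 0, 0, 0, 0], [0, 0, 0, 0, 0, 0], [0, 0, 0, 0, 0, 0], [0, 0, 0, 0, 0, 0]]]' 46
python3 -m pendant '[[[0, 0, -30, 0, 0, 0], [0, 0, -40, 0, 0, 0], [0, 0, -40, 0, 0, 0], [0, 0, -40, 0, 0, 0], [0, 0, 0, 0, 0, 0]]]'
python3 - <<'E'
from h import *
t,s=grab_frame("top"),grab_frame("scene");print(state()["ee_pos"])
f=lambda i,u,v,w:cv2.resize(i[v-w:v+w,u-w:u+w],(380,380),interpolation=2)
cv2.imwrite("pics/s2.png",np.hstack([f(t,215,140,55),f(s,260,265,100)]))
E
```

```text
['top'] [ 399.5 -274.7] area ratio [0.89]
['scene'] [ 405.6 -271.3] area ratio [0.73]
['top', 'scene'] [ 400.5 -274.5] area ratio [0.89, 0.73]
['top'] [449.1   4.1] area ratio [0.93]
['top'] [449.1   4.1] area ratio [0.93]
['top'] [ 518.3 -395.4] area ratio [1.12]
['top'] [ 518.3 -395.4] area ratio [1.12]
time_s: 6.0
ee_pos: [640.2, -153.5, 180.4]
ee_rot: [-180.0, 0.0, -0.0]
force: [1.0, 0.3, -0.7]
gripper_width: 29.6
gripper_force: 15.0
time_s: 6.7
ee_pos: [641.4, -152.1, 37.7]
ee_rot: [180.0, -0.1, 0.0]
force: [-0.3, -0.3, -1.2]
gripper_width: 29.7
gripper_force: 15.0
time_s: 7.1
ee_pos: [640.7, -152.0, 37.4]
ee_rot: [180.0, -0.0, 0.0]
force: [-0.5, 0.2, -0.3]
gripper_width: 45.7
gripper_force: 0.0
time_s: 7.6
ee_pos: [643.9, -152.8, 194.2]
ee_rot: [179.8, -0.7, 0.0]
force: [0.6, -1.0, 0.1]
gripper_width: 45.8
gripper_force: 0.0
[ 640.88236149 -152.02666893  188.20258596]
```

View pics/s2.png

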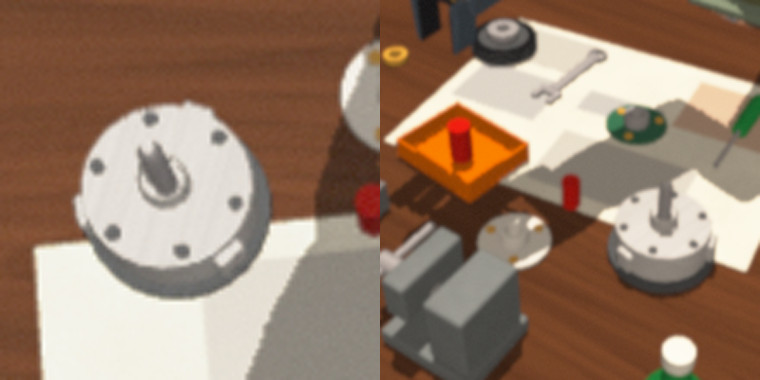

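The cap stands in the tray at about (460,140) of the right-hand crop, and the six shoulder bolts are visible. I'll fix the shaft axis from the bolt circle at z = 50 and measure the bearing from its blue band.

```bash
cat >> h.py <<'E'
def circ(P):
    return least_squares(lambda q:np.hypot(P[:,0]-q[0],P[:,1]-q[1])-q[2],[*P[:,:2].mean(0),30]).x
E
python3 - <<'E'
from h import *
S={"top":(np.array([[150,118],[219,137],[97,166],[235,202],[112,233],[181,250]])/3.4545+[160,85]),
"scene":(np.array([[634,205],[697,210],[626,233],[706,234],[652,251],[690,251]])-[380,0])/1.9+[160,165]}
for n in S:
    g=cv2.cvtColor(grab_frame(n),cv2.COLOR_BGR2GRAY).astype(float);pts=[]
    for u,v in S[n]:
        for _ in range(3):
            a,b=int(round(u)),int(round(v));w=g[b-3:b+4,a-3:a+4];k=np.clip(np.median(w)-15-w,0,None);yy,xx=np.mgrid[b-3:b+4,a-3:a+4]
            u,v=(k*xx).sum()/k.sum(),(k*yy).sum()/k.sum()
        pts.append((u,v))
    P=back(n,pts,51);c=circ(P);print(n,np.round(c,1),"res",np.round(np.hypot(*(P[:,:2]-c[:2]).T)-c[2],1), "mean",P.mean(0).round(1))
for n,sd in {"top":(110,197),"scene":(424,298)}.items():
    h=hullmask(grab_frame(n),sd,[((100,70,50),(130,255,255))],20);c=moments(h)
    P=back(n,h,20);print("bearing",n,np.round(circ(P),1),back(n,c[0],20).round(1))
E
```

```text
top [640.1 152.7  49.2] res [ 4.5 -2.9 -3.5 -0.1  0.5  1.5] mean [638.  152.4  51. ]<stdin>:9: RuntimeWarning: invalid value encountered in scalar divide
Traceback (most recent call last):
  File "h.py", line 37, in circ
    return least_squares(lambda q:np.hypot(P[:,0]-q[0],P[:,1]-q[1])-q[2],[*P[:,:2].mean(0),30]).x
           ~~~~~~~~~~~~~^^^^^^^^^^^^^^^^^^^^^^^^^^^^^^^^^^^^^^^^^^^^^^^^^^^^^^^^^^^^^^^^^^^^^^^
ValueError: Initial guess is outside of provided bounds
```

```bash
python3 - <<'E'
from h import *
for n,sd in {"top":(208,137),"scene":(307,284)}.items():
  im=grab_frame(n);g=cv2.cvtColor(im,cv2.COLOR_BGR2HSV)
  for th in (140,155,170):
    h=hullmask(im,sd,[((0,0,th),(180,60,255))],34)
    P=back(n,h,50);c=circ(P);r=np.hypot(*(P[:,:2]-c[:2]).T)-c[2]
    k=abs(r)<2;c2=circ(P[k]);print("comp",n,th,np.round(c,1),np.round(c2,1),r.std().round(1),"V",g[sd[1]+3,sd[0]+22])
for n,sd in {"top":(110,197),"scene":(424,298)}.items():
    h=hullmask(grab_frame(n),sd,[((100,70,50),(130,255,255))],20);c=moments(h)
    P=back(n,h,20);print("bearing",n,np.round(circ(P),1),back(n,c[0],20).round(1))
E
```

```text
comp top 140 [633.  150.7  58.8] [632.5 151.4  58.4] 3.2 V [ 18  13 228]
comp top 155 [634.5 151.4  57.8] [636.8 151.7  55.1] 3.0 V [ 18  13 228]
comp top 170 [634.8 150.7  57.5] [632.  148.   60.6] 3.0 V [ 18  13 228]
comp scene 140 [611.5 155.8  94.7] [612.4 153.9  94.4] 6.7 V [ 17  19 236]
comp scene 155 [612.3 154.9  95.8] [603.3 163.8 107.3] 2.1 V [ 17  19 236]
comp scene 170 [628.9 161.7  82.7] [629.2 161.2  81.5] 7.6 V [ 17  19 236]
bearing top [505.7 374.   24.7] [[505.4 373.9  20. ]]
bearing scene [506.9 374.3  22.7] [[506.1 386.2  20. ]]
```

```bash
python3 - <<'E'
from h import *
for n,sd in {"top":(208,137),"scene":(307,284)}.items():
  g=cv2.cvtColor(grab_frame(n),cv2.COLOR_BGR2GRAY)
  g=cv2.resize(g,None,fx=4,fy=4,interpolation=2)
  b=cv2.morphologyEx(g,cv2.MORPH_BLACKHAT,np.ones((33,33)))
  k,l,st,ce=cv2.connectedComponentsWithStats((b>45).astype(np.uint8))
  P=[]
  for i in range(1,k):
    if 40<st[i,4]<900:
      yy,xx=np.where(l==i);w=b[yy,xx].astype(float)
      u=((w*xx).sum()/w.sum()+.5)/4-.5,((w*yy).sum()/w.sum()+.5)/4-.5
      p=back(n,u,50)[0];d=p[:2]-[637,152]
      if 30<np.hypot(*d)<53: P.append(p);print(n,np.round(u,1),st[i,4],round(np.hypot(*d),1),round(np.degrees(np.arctan2(d[1],d[0])),1))
  if len(P)>2:
    P=np.array(P)[:,:2]
    def f(q):
      a=np.arctan2(*(P-q[:2]).T[::-1]);k=np.round((a-q[3])/(np.pi/3))*np.pi/3+q[3]
      return (P-q[:2]-q[2]*np.c_[np.cos(k),np.sin(k)]).ravel()
    R=min((least_squares(f,[637,152,45,a],loss="soft_l1") for a in np.linspace(0,1,6)),key=lambda r:r.cost);print(R.x.round(2),np.round(f(R.x),1))
E
```

```text
top [203.1 119. ] 251 46.4 15.3
top [222.8 124.4] 265 46.2 -45.4
top [187.7 132.8] 263 46.8 75.9
top [227.7 143.3] 254 47.2 -105.4
top [192.2 152. ] 315 47.4 135.5
top [212.2 157.3] 295 47.1 -165.3
[636.45 152.07  46.83 -12.3 ] [ 0.1 -0.1 -0.2  0.1 -0.1  0.   0.  -0.3 -0.1  0.   0.2  0.1]
scene [293.7 270.1] 117 46.3 -102.7
scene [329.2 278.2] 225 46.2 134.1
scene [287.9 284.1] 205 47.2 -44.4
scene [324.4 292.9] 202 46.7 74.6
scene [303.1 296.1] 228 47.1 14.8
[637.87 151.94  46.55   9.69] [ 0.7 -0.1  0.1  0.5 -0.2 -0.2 -0.3  0.1 -0.2 -0.2]
```

The shaft axis is at (637.1, 152.0); the two cameras agree within 1.5 mm. The bearing is at (506.3, 374.1), with the same camera offset. Going to the bearing.

```bash
python3 -m pendant '[[[-12.2, -47.8, 0, 0, 0, 0], [-12.2, -47.8, 0, 0, 0, 0], [-12.2, -47.8, 0, 0, 0, 0], [-12.2, -47.8, 0, 0, 0, 0], [-12.2, -47.8, 0, 0, 0, 0], [-12.2, -47.8, 0, 0, 0, 0]]]' 76
python3 -m pendant '[[[-12.2, -47.8, 0, 0, 0, 0], [-12.2, -47.8, 0, 0, 0, 0], [-12.2, -47.8, 0, 0, 0, 0], [-12.2, -47.8, 0, 0, 0, 0], [-12.2, -47.8, 0, 0, 0, 0], [0, 0, 0, 0, 0, 0], [0, 0, 0, 0, 0, 0], [0, 0, 0, 0, 0, 0]]]'
python3 -m pendant '[[[0, 0, 45, 0, 0, 0], [0, 0, 45, 0, 0, 0], [0, 0, 45, 0, 0, 0], [0, 0, 20, 0, 0, 0], [0, 0, 10, 0, 0, 0], [0, 0, 0, 0, 0, 0], [0, 0, 0, 0, 0, 0], [0, 0, 0, 0, 0, 0]]]'
```

```text
time_s: 8.7
ee_pos: [566.5, 136.6, 186.8]
ee_rot: [180.0, 0.0, -0.0]
force: [-0.2, 1.0, 0.4]
gripper_width: 75.9
gripper_force: 0.0
time_s: 9.5
ee_pos: [506.5, 372.7, 186.7]
ee_rot: [179.9, 0.0, -0.0]
force: [-0.0, 0.7, -0.4]
gripper_width: 76.0
gripper_force: 0.0
time_s: 10.3
ee_pos: [507.6, 374.3, 23.8]
ee_rot: [-179.9, -0.2, -0.0]
force: [-0.5, 0.0, 0.2]
gripper_width: 76.1
gripper_force: 0.0
```

```bash
python3 -m pendant '[[[0, 0, 10, 0, 0, 0], [0, 0, 8, 0, 0, 0], [0, 0, 0, 0, 0, 0], [0, 0, 0, 0, 0, 0], [0, 0, 0, 0, 0, 0]]]'
python3 -m pendant '[[[0, 0, 0, 0, 0, 0], [0, 0, 0, 0, 0, 0], [0, 0, 0, 0, 0, 0], [0, 0, 0, 0, 0, 0], [0, 0, 0, 0, 0, 0], [0, 0, 0, 0, 0, 0]]]' 50 30
python3 -m pendant '[[[0, 0, -20, 0, 0, 0], [0, 0, -40, 0, 0, 0], [0, 0, -40, 0, 0, 0], [0, 0, -40, 0, 0, 0], [0, 0, 0, 0, 0, 0], [0, 0, 0, 0, 0, 0], [0, 0, 0, 0, 0, 0]]]'
```

```text
time_s: 10.8
ee_pos: [506.4, 374.0, 4.0]
ee_rot: [-180.0, -0.0, 0.0]
force: [-0.0, 0.2, -0.0]
gripper_width: 75.6
gripper_force: 0.0
time_s: 11.4
ee_pos: [506.4, 373.9, 4.1]
ee_rot: [-180.0, -0.0, 0.0]
force: [-0.1, 0.1, 1.5]
gripper_width: 55.1
gripper_force: 30.0
time_s: 12.1
ee_pos: [505.1, 372.9, 141.8]
ee_rot: [179.9, 0.2, 0.0]
force: [0.9, -0.8, -2.3]
gripper_width: 55.3
gripper_force: 30.0
```

```bash
python3 -m pendant '[[[21.8, 37, 0, 0, 0, 0], [21.8, 37, 0, 0, 0, 0], [21.8, 37, 0, 0, 0, 0], [21.8, 37, 0, 0, 0, 0], [21.8, 37, 0, 0, 0, 0], [21.8, 37, 0, 0, 0, 0], [0, 0, 0, 0, 0, 0], [0, 0, 0, 0, 0, 0]]]'
python3 -m pendant '[[[0, 0, 0, 0, 0, 0], [0, 0, 25, 0, 0, 0], [0, 0, 25, 0, 0, 0], [0, 0, 10, 0, 0, 0], [0, 0, 5, 0, 0, 0], [0, 0, 0, 0, 0, 0], [0, 0, 0, 0, 0, 0], [0, 0, 0, 0, 0, 0]]]'
python3 - <<'E'
from h import *
for n in("scene","top"):
  try:
    h=hullmask(grab_frame(n),proj(n,[[637,152,95]])[0],[((100,70,50),(130,255,255))],25);P=back(n,h,state()["ee_pos"][2]+16);print(n,len(h),circ(P).round(1))
  except Exception as e:print(n,e)
s,t=grab_frame("scene"),grab_frame("top");u,v=np.int32(proj("scene",[[637,152,80]])[0]);a,b=np.int32(proj("top",[[637,152,80]])[0])
cv2.imwrite("pics/s3.png",np.hstack([cv2.resize(s[v-50:v+50,u-50:u+50],(400,400),interpolation=2),cv2.resize(t[b-50:b+50,a-50:a+50],(400,400),interpolation=2)]))
E
```

```text
time_s: 12.9
ee_pos: [636.3, 150.7, 141.4]
ee_rot: [180.0, 0.3, -0.1]
force: [-0.7, 0.1, -1.8]
gripper_width: 55.0
gripper_force: 30.0
time_s: 13.7
ee_pos: [637.9, 152.1, 80.2]
ee_rot: [-180.0, -0.1, 0.0]
force: [0.2, -1.3, -1.9]
gripper_width: 55.1
gripper_force: 30.0
scene min() iterable argument is empty
top min() iterable argument is empty
```

View pics/s3.png

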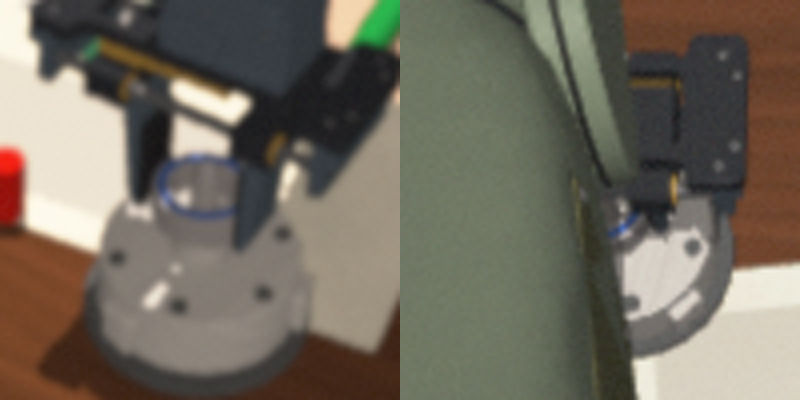

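The bearing is over the shaft at scene-crop (200,185), level and centred. I lower it in small steps and watch the force.

```bash
python3 -m pendant '[[[0, 0, 4, 0, 0, 0], [0, 0, 3, 0, 0, 0], [0, 0, 3, 0, 0, 0], [0, 0, 3, 0, 0, 0], [0, 0, 0, 0, 0, 0], [0, 0, 0, 0, 0, 0]]]'
python3 -c "from workcell import *;s=state();print(s['ee_pos'],s['force'],s['torque'])"
```

```text
time_s: 14.5
ee_pos: [637.1, 151.8, 65.8]
ee_rot: [180.0, 0.0, 0.0]
force: [0.1, 0.4, -1.0]
gripper_width: 55.1
gripper_force: 30.0
[637.09974175 151.84291239  65.75314447] [ 0.05271913  0.43002308 -0.98404683] [ 0.05632438  0.09858305 -0.00297499]
```

It is already over the neck with no side force. On down to the shoulder.

```bash
python3 -m pendant '[[[0, 0, 4, 0, 0, 0], [0, 0, 4, 0, 0, 0], [0, 0, 3, 0, 0, 0], [0, 0, 1.5, 0, 0, 0], [0, 0, 0, 0, 0, 0], [0, 0, 0, 0, 0, 0], [0, 0, 0, 0, 0, 0]]]'
```

```text
time_s: 15.2
ee_pos: [636.9, 151.8, 54.0]
ee_rot: [180.0, 0.0, 0.0]
force: [-2.9, -0.1, 5.0]
gripper_width: 55.3
gripper_force: 30.0
```

```bash
python3 -m pendant '[[[0, 0, 0, 0, 0, 0], [0, 0, 0, 0, 0, 0], [0, 0, 0, 0, 0, 0], [0, 0, 0, 0, 0, 0]]]' 76
python3 -m pendant '[[[0, 0, -20, 0, 0, 0], [0, 0, -40, 0, 0, 0], [0, 0, -40, 0, 0, 0], [0, 0, -40, 0, 0, 0], [0, 0, 0, 0, 0, 0], [0, 0, 0, 0, 0, 0]]]'
python3 - <<'E'
from h import *
A=[]
for n,sd in {"top":(400,247),"scene":(225,183)}.items():
  im=grab_frame(n);g=cv2.cvtColor(im,cv2.COLOR_BGR2HSV)
  a=cv2.resize(im[sd[1]-35:sd[1]+35,sd[0]-35:sd[0]+35],(380,380),interpolation=2);A.append(a)
  for th in(70,85,100):
   try:
    h=hullmask(im,sd,[((0,0,th),(180,90,255))],17 if n=="top" else 14);P=back(n,h,38);print(n,th,circ(P).round(1),back(n,moments(h)[0],38)[0].round(1))
   except Exception as e:print(e)
  try:
   h=hullmask(im,sd,[((0,0,0),(180,255,65))],32);P=back(n,h,24);print("rim",n,circ(P).round(1))
  except Exception as e:print(e)
cv2.imwrite("pics/s4.png",np.hstack(A))
E
```

```text
time_s: 15.6
ee_pos: [637.3, 151.8, 53.1]
ee_rot: [180.0, -0.0, 0.0]
force: [0.0, -0.6, -0.6]
gripper_width: 76.1
gripper_force: 0.0
time_s: 16.2
ee_pos: [637.5, 151.9, 194.4]
ee_rot: [-180.0, -0.1, 0.0]
force: [0.1, -0.1, -0.4]
gripper_width: 75.9
gripper_force: 0.0
top 70 [ 395.  -269.7   38.8] [ 395.7 -270.9   38. ]
top 85 [ 395.2 -269.7   38. ] [ 395.6 -270.7   38. ]
top 100 [ 394.8 -269.7   36.7] [ 394.9 -270.2   38. ]
rim top [ 396.4 -271.8   51.4]
scene 70 [ 409.5 -260.3   43.6] [ 412.3 -259.9   38. ]
scene 85 [ 408.5 -261.5   42.6] [ 411.  -260.2   38. ]
scene 100 [ 405.3 -262.7   40.7] [ 407.2 -262.5   38. ]
rim scene [ 415.7 -260.2   55.1]
```

View pics/s4.png

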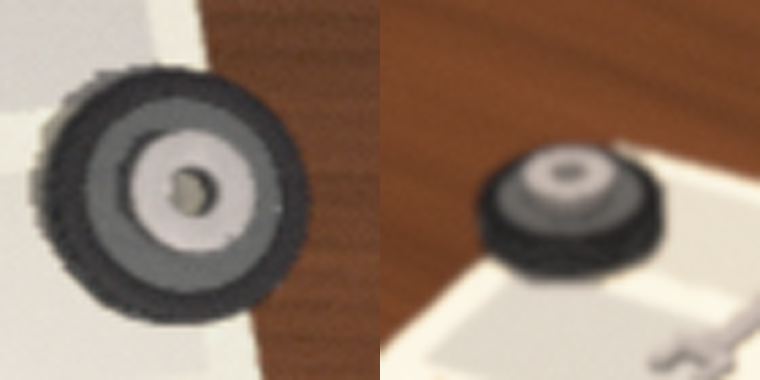

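The pulley's bright collar shows clearly: left crop (193,190), right crop (570,175). I redo the fit with a threshold that separates the collar from the web.

```bash
python3 - <<'E'
from h import *
for n,sd in {"top":(400,247),"scene":(225,180)}.items():
  im=grab_frame(n);print(cv2.cvtColor(im,cv2.COLOR_BGR2HSV)[sd[1]-5:sd[1]+6:5,sd[0]-10:sd[0]+11:4,2].tolist())
  for th in(125,140,155):
    h=hullmask(im,sd,[((0,0,th),(180,90,255))],15 if n=="top" else 11);P=back(n,h,38);print(n,th,circ(P).round(1),back(n,moments(h)[0],38)[0].round(1))
E
```

```text
[[157, 193, 180, 184, 188, 157], [189, 192, 145, 119, 189, 188], [121, 198, 193, 183, 197, 168]]
top 125 [ 396.2 -274.2   24.7] [ 396. -274.   38.]
top 140 [ 396.  -273.9   24.2] [ 395.9 -273.8   38. ]
top 155 [ 396.4 -274.    23.6] [ 396.4 -274.2   38. ]
[[112, 112, 147, 142, 103, 171], [103, 198, 133, 160, 187, 96], [104, 107, 132, 118, 93, 105]]
scene 125 [ 402.1 -271.2   26.9] [ 403.  -270.8   38. ]
scene 140 [ 401.7 -271.7   25.2] [ 401.7 -271.3   38. ]
scene 155 [ 402.  -270.5   23.4] [ 402.6 -270.4   38. ]
```

The top camera gives (396.2, -274) with the right 25 mm radius; the scene fit is pulled towards its camera by the lit collar side. I'll use (397, -274) and squeeze lightly along x first, then along y, so the pulley centres itself.

```bash
python3 -m pendant '[[[-24, 42.6, 0, 0, 0, 0], [-24, 42.6, 0, 0, 0, 0], [-24, 42.6, 0, 0, 0, 0], [-24, 42.6, 0, 0, 0, 0], [-24, 42.6, 0, 0, 0, 0], [-24, 42.6, 0, 0, 0, 0], [-24, 42.6, 0, 0, 0, 0], [-24, 42.6, 0, 0, 0, 0]]]'
python3 -m pendant '[[[-24, 42.6, 0, 0, 0, 0], [-24, 42.6, 0, 0, 0, 0], [0, 0, 0, 0, 0, -8.5], [0, 0, 0, 0, 0, -8.5], [0, 0, 0, 0, 0, -8.5], [0, 0, 0, 0, 0, -8.5], [0, 0, 0, 0, 0, -8.5], [0, 0, 0, 0, 0, -8.5]]]'
python3 -m pendant '[[[0, 0, 20, 0, 0, -8.5], [0, 0, 40, 0, 0, -8.5], [0, 0, 40, 0, 0, -8.5], [0, 0, 20, 0, 0, -8.5], [0, 0, 20, 0, 0, -5], [0, 0, 0, 0, 0, 0], [0, 0, 0, 0, 0, 0], [0, 0, 0, 0, 0, 0]]]'
```

```text
time_s: 17.2
ee_pos: [443.5, -190.2, 192.5]
ee_rot: [-180.0, 0.1, 0.0]
force: [0.7, -0.7, 0.2]
gripper_width: 76.0
gripper_force: 0.0
time_s: 18.0
ee_pos: [396.6, -273.9, 192.3]
ee_rot: [-179.9, 0.0, 51.3]
force: [0.2, 0.9, 0.4]
gripper_width: 76.1
gripper_force: 0.0
time_s: 18.8
ee_pos: [397.8, -274.6, 54.2]
ee_rot: [179.9, 0.1, 89.9]
force: [-0.1, 0.5, -0.1]
gripper_width: 75.7
gripper_force: 0.0
```

```bash
python3 -m pendant '[[[0, 0, 15, 0, 0, 0], [0, 0, 10, 0, 0, 0], [0, 0, 0, 0, 0, 0], [0, 0, 0, 0, 0, 0], [0, 0, 0, 0, 0, 0]]]'
python3 -m pendant '[[[0, 0, 0, 0, 0, 0], [0, 0, 0, 0, 0, 0], [0, 0, 0, 0, 0, 0], [0, 0, 0, 0, 0, 0], [0, 0, 0, 0, 0, 0], [0, 0, 0, 0, 0, 0]]]' 44 10
python3 -m pendant '[[[0, 0, 0, 0, 0, 0], [0, 0, 0, 0, 0, 0], [0, 0, 0, 0, 0, 0], [0, 0, 0, 0, 0, 0]]]' 76
python3 -m pendant '[[[0, 0, 0, 0, 0, 8.5], [0, 0, 0, 0, 0, 8.5], [0, 0, 0, 0, 0, 8.5], [0, 0, 0, 0, 0, 8.5], [0, 0, 0, 0, 0, 8.5], [0, 0, 0, 0, 0, 8.5]]]'
python3 -m pendant '[[[0, 0, 0, 0, 0, 8.5], [0, 0, 0, 0, 0, 8.5], [0, 0, 0, 0, 0, 8.5], [0, 0, 0, 0, 0, 8.5], [0, 0, 0, 0, 0, 5], [0, 0, 0, 0, 0, 0], [0, 0, 0, 0, 0, 0], [0, 0, 0, 0, 0, 0]]]'
python3 -m pendant '[[[0, 0, 0, 0, 0, 0], [0, 0, 0, 0, 0, 0], [0, 0, 0, 0, 0, 0], [0, 0, 0, 0, 0, 0], [0, 0, 0, 0, 0, 0], [0, 0, 0, 0, 0, 0]]]' 44 45
```

```text
time_s: 19.3
ee_pos: [397.6, -274.5, 29.1]
ee_rot: [179.9, 0.0, 90.0]
force: [0.9, -0.2, 0.1]
gripper_width: 75.7
gripper_force: 0.0
time_s: 19.9
ee_pos: [396.5, -274.0, 28.5]
ee_rot: [-179.9, -0.0, 90.0]
force: [-2.7, -1.1, 4.4]
gripper_width: 49.9
gripper_force: 10.0
time_s: 20.3
ee_pos: [397.5, -274.2, 28.4]
ee_rot: [180.0, 0.0, 90.0]
force: [-0.3, -0.8, -0.0]
gripper_width: 75.9
gripper_force: 0.0
time_s: 20.9
ee_pos: [397.4, -274.2, 28.4]
ee_rot: [180.0, -0.0, 38.7]
force: [-0.8, -0.2, 0.2]
gripper_width: 75.9
gripper_force: 0.0
time_s: 21.7
ee_pos: [397.2, -274.2, 28.4]
ee_rot: [180.0, -0.0, 0.1]
force: [0.3, -0.9, -0.9]
gripper_width: 76.0
gripper_force: 0.0
time_s: 22.3
ee_pos: [397.1, -274.1, 28.5]
ee_rot: [-180.0, 0.0, 0.0]
force: [0.5, 0.3, 0.8]
gripper_width: 47.9
gripper_force: 45.0
```

```bash
python3 -m pendant '[[[0, 0, -15, 0, 0, 0], [0, 0, -25, 0, 0, 0], [0, 0, -35, 0, 0, 0], [0, 0, -35, 0, 0, 0], [0, 0, -30, 0, 0, 0], [0, 0, 0, 0, 0, 0], [0, 0, 0, 0, 0, 0]]]'
python3 -m pendant '[[[20, -35.5, 0, 0, 0, 0], [20, -35.5, 0, 0, 0, 0], [20, -35.5, 0, 0, 0, 0], [20, -35.5, 0, 0, 0, 0], [20, -35.5, 0, 0, 0, 0], [20, -35.5, 0, 0, 0, 0]]]'
python3 -m pendant '[[[20, -35.5, 0, 0, 0, 0], [20, -35.5, 0, 0, 0, 0], [20, -35.5, 0, 0, 0, 0], [20, -35.5, 0, 0, 0, 0], [20, -35.5, 0, 0, 0, 0], [20, -35.5, 0, 0, 0, 0], [0, 0, 0, 0, 0, 0], [0, 0, 0, 0, 0, 0]]]'
python3 -m pendant '[[[0, 0, 0, 0, 0, 0], [0, 0, 0, 0, 0, 0], [0, 0, 0, 0, 0, 0], [0, 0, 0, 0, 0, 0]]]'
python3 - <<'E'
from h import *
s=grab_frame("scene");u,v=np.int32(proj("scene",[[637,152,110]])[0])
print(state()["ee_pos"],state()["torque"])
cv2.imwrite("pics/s5.png",cv2.resize(s[v-60:v+60,u-60:u+60],(480,480),interpolation=2))
E
```

```text
time_s: 23.0
ee_pos: [396.3, -273.6, 167.1]
ee_rot: [-179.9, 0.1, 0.0]
force: [-1.3, 0.6, -6.4]
gripper_width: 48.0
gripper_force: 45.0
time_s: 23.6
ee_pos: [515.8, -59.4, 165.0]
ee_rot: [-180.0, 0.4, 0.0]
force: [1.0, -0.7, -5.7]
gripper_width: 48.0
gripper_force: 45.0
time_s: 24.4
ee_pos: [635.4, 152.2, 164.1]
ee_rot: [179.9, 0.4, 0.1]
force: [-0.4, -0.8, -5.6]
gripper_width: 47.8
gripper_force: 45.0
time_s: 24.8
ee_pos: [637.0, 151.1, 168.6]
ee_rot: [180.0, -0.0, -0.1]
force: [-0.1, -0.2, -6.9]
gripper_width: 48.0
gripper_force: 45.0
[637.03180333 151.272029   168.70221971] [-0.04042447  0.01932581 -0.05500356]
```

View pics/s5.png

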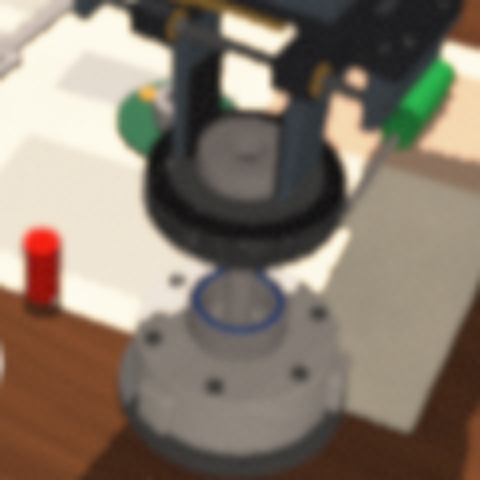

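The pulley hangs level above the shaft at crop (245,190), with the bearing seated below at (240,300). Lowering; the bore should meet the shaft tip at TCP z of about 126.

```bash
python3 -m pendant '[[[0, -0.6, 15, 0, 0, 0], [0, 0, 15, 0, 0, 0], [0, 0, 6, 0, 0, 0], [0, 0, 0, 0, 0, 0], [0, 0, 0, 0, 0, 0]]]'
python3 -m pendant '[[[0, 0, 5, 0, 0, 0], [0, 0, 5, 0, 0, 0], [0, 0, 5, 0, 0, 0], [0, 0, 5, 0, 0, 0], [0, 0, 0, 0, 0, 0], [0, 0, 0, 0, 0, 0]]]'
```

```text
time_s: 25.35
ee_pos: [637.6, 152.5, 133.1]
ee_rot: [-180.0, -0.1, -0.0]
force: [0.3, -0.4, -5.8]
gripper_width: 48.3
gripper_force: 45.0
time_s: 25.95
ee_pos: [637.1, 152.5, 112.2]
ee_rot: [180.0, 0.0, 0.0]
force: [-0.1, -0.1, -6.2]
gripper_width: 48.2
gripper_force: 45.0
```

```bash
python3 -m pendant '[[[0, 0.3, 6, 0, 0, 0], [0, 0, 6, 0, 0, 0], [0, 0, 6, 0, 0, 0], [0, 0, 6, 0, 0, 0], [0, 0, 3, 0, 0, 0], [0, 0, 0, 0, 0, 0], [0, 0, 0, 0, 0, 0]]]'
python3 -m pendant '[[[0, 0, 1, 0, 0, 0], [0, 0, 1, 0, 0, 0], [0, 0, 1, 0, 0, 0], [0, 0, 0, 0, 0, 0], [0, 0, 0, 0, 0, 0]]]'
```

```text
time_s: 26.65
ee_pos: [637.3, 152.2, 85.5]
ee_rot: [180.0, -0.0, 0.0]
force: [1.2, -0.0, -6.1]
gripper_width: 47.9
gripper_force: 45.0
time_s: 27.15
ee_pos: [637.2, 152.1, 82.6]
ee_rot: [180.0, -0.0, 0.0]
force: [-0.1, 0.0, -5.0]
gripper_width: 48.2
gripper_force: 45.0
```

```bash
python3 -m pendant '[[[0, 0, 0.7, 0, 0, 0], [0, 0, 0.5, 0, 0, 0], [0, 0, 0, 0, 0, 0], [0, 0, 0, 0, 0, 0]]]'
python3 -m pendant '[[[0, 0, 0, 0, 0, 0], [0, 0, 0, 0, 0, 0], [0, 0, 0, 0, 0, 0], [0, 0, 0, 0, 0, 0]]]' 76
python3 -m pendant '[[[0, 0, -30, 0, 0, 0], [0, 0, -40, 0, 0, 0], [0, 0, -40, 0, 0, 0], [0, 0, 0, 0, 0, 0], [0, 0, 0, 0, 0, 0]]]'
python3 - <<'E'
from h import *
for n,sd in {"top":(446,196),"scene":(168,194)}.items():
  im=grab_frame(n)
  h=hullmask(im,sd,[((12,110,110),(32,255,255))],14);P=back(n,h,12);print(n,circ(P).round(1))
A=[]
for n in("scene","top"):
  s=grab_frame(n);u,v=np.int32(proj(n,[[637,152,70]])[0]);A.append(cv2.resize(s[v-50:v+50,u-50:u+50],(380,380),interpolation=2))
cv2.imwrite("pics/s6.png",np.hstack(A))
E
```

```text
time_s: 27.55
ee_pos: [637.2, 152.1, 82.5]
ee_rot: [-180.0, -0.1, 0.0]
force: [-3.0, -0.6, 5.3]
gripper_width: 48.4
gripper_force: 45.0
time_s: 27.95
ee_pos: [637.4, 152.2, 81.0]
ee_rot: [180.0, -0.0, 0.0]
force: [0.1, -0.9, 0.0]
gripper_width: 75.4
gripper_force: 0.0
time_s: 28.45
ee_pos: [637.6, 152.3, 192.2]
ee_rot: [-180.0, -0.1, 0.0]
force: [-0.9, -0.3, -0.0]
gripper_width: 75.9
gripper_force: 0.0
top [ 516.9 -392.7   20.7]
scene [ 522.9 -386.7   30.5]
```

View pics/s6.png

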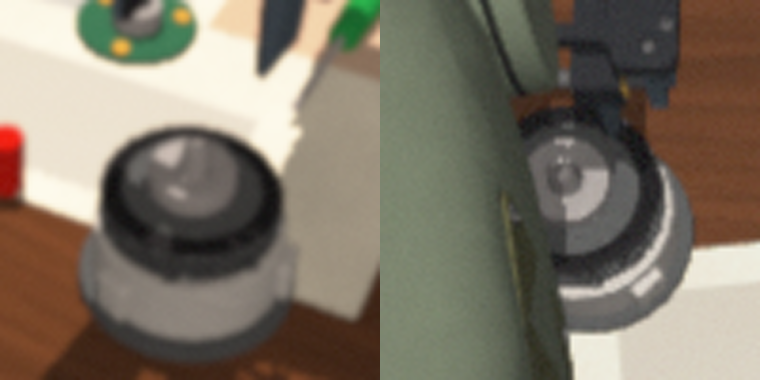

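The pulley sits level around the shaft, black rim at left crop (190,200), with contact at the expected height. The silhouette fit of both cameras puts the spacer at (518.4, -395); I'll grip it with the same two-way centring.

```bash
python3 -m pendant '[[[-9.92, 45.6, 0, 0, 0, 0], [-9.92, 45.6, 0, 0, 0, 0], [-9.92, 45.6, 0, 0, 0, 0], [-9.92, 45.6, 0, 0, 0, 0], [-9.92, 45.6, 0, 0, 0, 0], [-9.92, 45.6, 0, 0, 0, 0], [-9.92, 45.6, 0, 0, 0, 0], [-9.92, 45.6, 0, 0, 0, 0]]]' 62
python3 -m pendant '[[[-9.92, 45.6, 0, 0, 0, 0], [-9.92, 45.6, 0, 0, 0, 0], [-9.92, 45.6, 0, 0, 0, 0], [-9.92, 45.6, 0, 0, 0, 0], [0, 0, 0, 0, 0, -8.5], [0, 0, 0, 0, 0, -8.5], [0, 0, 0, 0, 0, -8.5], [0, 0, 0, 0, 0, -8.5]]]'
python3 -m pendant '[[[0, 0, 0, 0, 0, -8.5], [0, 0, 0, 0, 0, -8.5], [0, 0, 40, 0, 0, -8.5], [0, 0, 40, 0, 0, -8.5], [0, 0, 40, 0, 0, -8.5], [0, 0, 30, 0, 0, -8.5], [0, 0, 20, 0, 0, -5], [0, 0, 0, 0, 0, 0]]]'
python3 -m pendant '[[[0, 0, 0, 0, 0, 0], [0, 0, 0, 0, 0, 0], [0, 0, 0, 0, 0, 0]]]'
```

```text
time_s: 29.45
ee_pos: [556.7, -214.2, 190.1]
ee_rot: [-180.0, 0.1, 0.0]
force: [1.1, 0.4, -0.2]
gripper_width: 61.7
gripper_force: 0.0
time_s: 30.25
ee_pos: [517.6, -395.0, 189.7]
ee_rot: [-179.9, 0.0, 34.3]
force: [0.3, 0.5, 0.2]
gripper_width: 61.9
gripper_force: 0.0
time_s: 31.05
ee_pos: [515.5, -393.0, 16.7]
ee_rot: [-179.6, -0.3, 90.0]
force: [-0.2, -0.4, 0.3]
gripper_width: 62.1
gripper_force: 0.0
time_s: 31.35
ee_pos: [518.9, -395.7, 22.8]
ee_rot: [179.9, 0.1, 90.0]
force: [-0.3, 0.4, 0.2]
gripper_width: 62.0
gripper_force: 0.0
```

```bash
python3 -m pendant '[[[0, 0, 10, 0, 0, 0], [0, 0, 6, 0, 0, 0], [0, 0, 0, 0, 0, 0], [0, 0, 0, 0, 0, 0], [0, 0, 0, 0, 0, 0]]]'
```

```text
time_s: 31.85
ee_pos: [518.2, -395.2, 5.4]
ee_rot: [180.0, 0.0, 90.0]
force: [-0.3, -0.4, -0.2]
gripper_width: 61.8
gripper_force: 0.0
```

```bash
python3 -m pendant '[[[0, 0, 2, 0, 0, 0], [0, 0, 0, 0, 0, 0], [0, 0, 0, 0, 0, 0], [0, 0, 0, 0, 0, 0], [0, 0, 0, 0, 0, 0], [0, 0, 0, 0, 0, 0]]]' 32 5
python3 -m pendant '[[[0, 0, 0, 0, 0, 0], [0, 0, 0, 0, 0, 0], [0, 0, 0, 0, 0, 0]]]' 62
python3 -m pendant '[[[0, 0, 0, 0, 0, 8.5], [0, 0, 0, 0, 0, 8.5], [0, 0, 0, 0, 0, 8.5], [0, 0, 0, 0, 0, 8.5], [0, 0, 0, 0, 0, 8.5], [0, 0, 0, 0, 0, 8.5]]]'
python3 -m pendant '[[[0, 0, 0, 0, 0, 8.5], [0, 0, 0, 0, 0, 8.5], [0, 0, 0, 0, 0, 8.5], [0, 0, 0, 0, 0, 8.5], [0, 0, 0, 0, 0, 5], [0, 0, 0, 0, 0, 0], [0, 0, 0, 0, 0, 0], [0, 0, 0, 0, 0, 0]]]'
python3 -m pendant '[[[0, 0, 0, 0, 0, 0], [0, 0, 0, 0, 0, 0], [0, 0, 0, 0, 0, 0], [0, 0, 0, 0, 0, 0], [0, 0, 0, 0, 0, 0], [0, 0, 0, 0, 0, 0]]]' 32 20
```

```text
time_s: 32.45
ee_pos: [518.1, -395.1, 3.3]
ee_rot: [180.0, 0.0, 90.0]
force: [-0.2, 0.6, 0.4]
gripper_width: 37.3
gripper_force: 5.0
time_s: 32.75
ee_pos: [518.2, -395.1, 3.3]
ee_rot: [180.0, 0.0, 90.0]
force: [-0.1, 0.4, -0.2]
gripper_width: 58.1
gripper_force: 0.0
time_s: 33.35
ee_pos: [518.2, -395.1, 3.3]
ee_rot: [180.0, 0.0, 38.7]
force: [0.3, 0.9, -0.1]
gripper_width: 62.1
gripper_force: 0.0
time_s: 34.15
ee_pos: [518.1, -395.1, 3.3]
ee_rot: [180.0, -0.0, 0.1]
force: [-0.4, -0.6, 0.4]
gripper_width: 61.9
gripper_force: 0.0
time_s: 34.75
ee_pos: [518.1, -395.0, 3.3]
ee_rot: [-180.0, 0.0, 0.0]
force: [-0.6, -0.1, 0.1]
gripper_width: 36.3
gripper_force: 20.0
```

```bash
python3 -m pendant '[[[0, 0, -20, 0, 0, 0], [0, 0, -40, 0, 0, 0], [0, 0, -40, 0, 0, 0], [0, 0, -45, 0, 0, 0], [0, 0, 0, 0, 0, 0]]]'
python3 -m pendant '[[[8.5, -39.1, 0, 0, 0, 0], [8.5, -39.1, 0, 0, 0, 0], [8.5, -39.1, 0, 0, 0, 0], [8.5, -39.1, 0, 0, 0, 0], [8.5, -39.1, 0, 0, 0, 0], [8.5, -39.1, 0, 0, 0, 0], [8.5, -39.1, 0, 0, 0, 0]]]'
python3 -m pendant '[[[8.5, -39.1, 0, 0, 0, 0], [8.5, -39.1, 0, 0, 0, 0], [8.5, -39.1, 0, 0, 0, 0], [8.5, -39.1, 0, 0, 0, 0], [8.5, -39.1, 0, 0, 0, 0], [8.5, -39.1, 0, 0, 0, 0], [8.5, -39.1, 0, 0, 0, 0], [0, 0, 0, 0, 0, 0]]]'
python3 -m pendant '[[[0, 0, 0, 0, 0, 0], [0, 0, 0, 0, 0, 0], [0, 0, 0, 0, 0, 0], [0, 0, 0, 0, 0, 0], [0, 0, 0, 0, 0, 0]]]'
```

```text
time_s: 35.25
ee_pos: [521.4, -397.7, 155.8]
ee_rot: [179.5, -0.7, 0.0]
force: [0.4, 0.4, -0.7]
gripper_width: 36.0
gripper_force: 20.0
time_s: 35.95
ee_pos: [577.4, -119.8, 147.6]
ee_rot: [-180.0, 0.0, -0.0]
force: [0.4, -0.1, -0.8]
gripper_width: 36.5
gripper_force: 20.0
time_s: 36.75
ee_pos: [637.5, 157.2, 147.1]
ee_rot: [-179.9, -0.0, 0.3]
force: [0.4, 0.4, -1.1]
gripper_width: 36.4
gripper_force: 20.0
time_s: 37.25
ee_pos: [637.1, 151.4, 148.4]
ee_rot: [180.0, -0.0, -0.1]
force: [-0.6, 0.6, 0.6]
gripper_width: 36.3
gripper_force: 20.0
```

```bash
python3 -m pendant '[[[0, 0, 15, 0, 0, 0], [0, 0, 10, 0, 0, 0], [0, 0, 3, 0, 0, 0], [0, 0, 0, 0, 0, 0], [0, 0, 0, 0, 0, 0], [0, 0, 0, 0, 0, 0]]]'
python3 -m pendant '[[[0, 0.2, 4, 0, 0, 0], [0, 0, 4, 0, 0, 0], [0, 0, 4, 0, 0, 0], [0, 0, 4, 0, 0, 0], [0, 0, 4, 0, 0, 0], [0, 0, 2, 0, 0, 0], [0, 0, 0, 0, 0, 0], [0, 0, 0, 0, 0, 0]]]'
```

```text
time_s: 37.85
ee_pos: [637.5, 152.4, 120.9]
ee_rot: [-180.0, -0.1, 0.0]
force: [-0.2, -0.8, 0.2]
gripper_width: 35.8
gripper_force: 20.0
time_s: 38.65
ee_pos: [636.6, 152.1, 97.9]
ee_rot: [180.0, 0.1, 0.0]
force: [-2.3, 0.1, -1.4]
gripper_width: 36.4
gripper_force: 20.0
```

```bash
python3 -m pendant '[[[0, 0, 1, 0, 0, 0], [0, 0, 1, 0, 0, 0], [0, 0, 1, 0, 0, 0], [0, 0, 0.5, 0, 0, 0], [0, 0, 0, 0, 0, 0], [0, 0, 0, 0, 0, 0]]]'
```

```text
time_s: 39.25
ee_pos: [636.7, 152.2, 95.2]
ee_rot: [-180.0, 0.0, 0.0]
force: [-4.7, -0.3, 4.8]
gripper_width: 36.1
gripper_force: 20.0
```

The spacer contacts at 95.2, where seated would be 95.3. I release it, lift, and go to the green plate.

```bash
python3 -m pendant '[[[0, 0, 0, 0, 0, 0], [0, 0, 0, 0, 0, 0], [0, 0, 0, 0, 0, 0], [0, 0, 0, 0, 0, 0]]]' 62
python3 -m pendant '[[[0, 0, -30, 0, 0, 0], [0, 0, -40, 0, 0, 0], [0, 0, -30, 0, 0, 0], [0, 0, 0, 0, 0, 0], [0, 0, 0, 0, 0, 0]]]'
python3 - <<'E'
from h import *
n="top";h=hullmask(grab_frame(n),(273,224),[((40,60,20),(95,255,160))],30);print(circ(back(n,h,6)).round(1))
A=[]
for n in("scene","top"):
  s=grab_frame(n);u,v=np.int32(proj(n,[[637,152,100]])[0]);A.append(cv2.resize(s[v-45:v+45,u-45:u+45],(380,380),interpolation=2))
cv2.imwrite("pics/s7.png",np.hstack(A))
E
python3 -m pendant '[[[-31.2, 24.7, 0, 0, 0, 0], [-31.2, 24.7, 0, 0, 0, 0], [-31.2, 24.7, 0, 0, 0, 0], [-31.2, 24.7, 0, 0, 0, 0], [-31.2, 24.7, 0, 0, 0, 0], [-31.2, 24.7, 0, 0, 0, 0], [0, 0, 0, 0, 0, -8.5], [0, 0, 0, 0, 0, -8.5]]]'
python3 -m pendant '[[[0, 0, 0, 0, 0, -8.5], [0, 0, 0, 0, 0, -8.5], [0, 0, 0, 0, 0, -8.5], [0, 0, 0, 0, 0, -8.5], [0, 0, 0, 0, 0, -8.5], [0, 0, 0, 0, 0, -8.5], [0, 0, 0, 0, 0, -8.5], [0, 0, 0, 0, 0, -8.5]]]'
python3 -m pendant '[[[0, 0, 20, 0, 0, -5], [0, 0, 40, 0, 0, 0], [0, 0, 40, 0, 0, 0], [0, 0, 30, 0, 0, 0], [0, 0, 0, 0, 0, 0], [0, 0, 0, 0, 0, 0], [0, 0, 0, 0, 0, 0], [0, 0, 0, 0, 0, 0]]]'
```

```text
time_s: 39.65
ee_pos: [637.6, 152.1, 94.7]
ee_rot: [180.0, -0.1, -0.0]
force: [0.7, -0.5, -0.1]
gripper_width: 61.5
gripper_force: 0.0
time_s: 40.15
ee_pos: [637.4, 152.2, 195.2]
ee_rot: [-180.0, -0.1, 0.0]
force: [-0.5, -0.1, 0.5]
gripper_width: 62.2
gripper_force: 0.0
[448.8   4.1  41.8]
time_s: 41.1
ee_pos: [448.3, 3.2, 193.9]
ee_rot: [-180.0, 0.1, 17.3]
force: [0.2, -0.4, -0.4]
gripper_width: 62.3
gripper_force: 0.0
time_s: 41.9
ee_pos: [449.2, 3.9, 193.5]
ee_rot: [-179.9, 0.0, 85.4]
force: [0.5, -0.1, -0.3]
gripper_width: 62.3
gripper_force: 0.0
time_s: 42.7
ee_pos: [451.2, 3.9, 66.2]
ee_rot: [179.8, 0.0, 90.0]
force: [0.4, 0.2, -0.6]
gripper_width: 62.3
gripper_force: 0.0
```

View pics/s7.png

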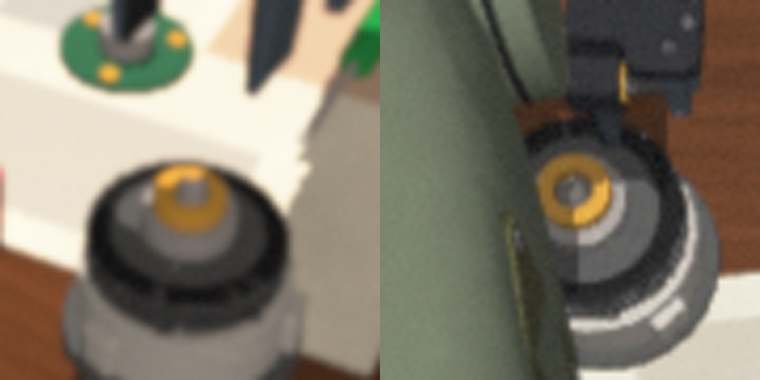

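The brass spacer lies flat on the collar around the shaft, at left crop (190,195). Now down on the hub.

```bash
python3 -m pendant '[[[0, 0, 25, 0, 0, 0], [0, 0, 15, 0, 0, 0], [0, 0, 8, 0, 0, 0], [0, 0, 0, 0, 0, 0], [0, 0, 0, 0, 0, 0], [0, 0, 0, 0, 0, 0]]]'
```

```text
time_s: 43.3
ee_pos: [450.7, 3.9, 17.6]
ee_rot: [179.9, 0.0, 90.0]
force: [0.4, -0.6, 0.4]
gripper_width: 61.6
gripper_force: 0.0
```

```bash
python3 -m pendant '[[[0, 0, 5, 0, 0, 0], [0, 0, 2, 0, 0, 0], [0, 0, 0, 0, 0, 0], [0, 0, 0, 0, 0, 0]]]'
python3 -m pendant '[[[0, 0, 0, 0, 0, 0], [0, 0, 0, 0, 0, 0], [0, 0, 0, 0, 0, 0], [0, 0, 0, 0, 0, 0], [0, 0, 0, 0, 0, 0], [0, 0, 0, 0, 0, 0]]]' 30 8
python3 -m pendant '[[[0, 0, 0, 0, 0, 0], [0, 0, 0, 0, 0, 0], [0, 0, 0, 0, 0, 0]]]' 62
python3 -m pendant '[[[0, 0, 0, 0, 0, 8.5], [0, 0, 0, 0, 0, 8.5], [0, 0, 0, 0, 0, 8.5], [0, 0, 0, 0, 0, 8.5], [0, 0, 0, 0, 0, 8.5], [0, 0, 0, 0, 0, 8.5]]]'
python3 -m pendant '[[[0, 0, 0, 0, 0, 8.5], [0, 0, 0, 0, 0, 8.5], [0, 0, 0, 0, 0, 8.5], [0, 0, 0, 0, 0, 8.5], [0, 0, 0, 0, 0, 5], [0, 0, 0, 0, 0, 0], [0, 0, 0, 0, 0, 0], [0, 0, 0, 0, 0, 0]]]'
python3 -m pendant '[[[0, 0, 0, 0, 0, 0], [0, 0, 0, 0, 0, 0], [0, 0, 0, 0, 0, 0], [0, 0, 0, 0, 0, 0], [0, 0, 0, 0, 0, 0], [0, 0, 0, 0, 0, 0]]]' 30 30
```

```text
time_s: 43.7
ee_pos: [449.9, 3.9, 9.7]
ee_rot: [-180.0, 0.0, 90.0]
force: [0.1, 0.2, 0.5]
gripper_width: 62.1
gripper_force: 0.0
time_s: 44.3
ee_pos: [449.5, 3.9, 9.7]
ee_rot: [-180.0, 0.0, 90.0]
force: [-1.9, -0.0, 1.2]
gripper_width: 36.5
gripper_force: 8.0
time_s: 44.6
ee_pos: [450.3, 3.9, 9.8]
ee_rot: [180.0, 0.0, 90.0]
force: [0.3, 0.0, 0.4]
gripper_width: 57.5
gripper_force: 0.0
time_s: 45.2
ee_pos: [450.2, 3.9, 9.8]
ee_rot: [180.0, -0.0, 38.7]
force: [-0.3, 0.0, -0.5]
gripper_width: 61.8
gripper_force: 0.0
time_s: 46.0
ee_pos: [450.0, 3.9, 9.8]
ee_rot: [180.0, -0.0, 0.1]
force: [0.3, -0.7, 0.3]
gripper_width: 62.1
gripper_force: 0.0
time_s: 46.6
ee_pos: [449.9, 3.9, 9.8]
ee_rot: [180.0, -0.0, 0.0]
force: [-0.3, 0.1, -0.6]
gripper_width: 35.4
gripper_force: 30.0
```

```bash
python3 -m pendant '[[[0, 0, -20, 0, 0, 0], [0, 0, -40, 0, 0, 0], [0, 0, -40, 0, 0, 0], [0, 0, -40, 0, 0, 0], [0, 0, 0, 0, 0, 0], [0, 0, 0, 0, 0, 0]]]'
python3 -m pendant '[[[26.75, -21.2, 0, 0, 0, 0], [26.75, -21.2, 0, 0, 0, 0], [26.75, -21.2, 0, 0, 0, 0], [26.75, -21.2, 0, 0, 0, 0], [26.75, -21.2, 0, 0, 0, 0], [26.75, -21.2, 0, 0, 0, 0], [26.75, -21.2, 0, 0, 0, 0], [0, 0, 0, 0, 0, 0]]]'
python3 -m pendant '[[[0, 0, 0, 0, 0, 0], [0, 0, 10, 0, 0, 0], [0, 0, 5, 0, 0, 0], [0, 0, 5, 0, 0, 0], [0, 0, 0, 0, 0, 0], [0, 0, 0, 0, 0, 0], [0, 0, 0, 0, 0, 0]]]'
python3 -m pendant '[[[0, 0, 0, 0, 0, 0], [0, 0, 0, 0, 0, 0], [0, 0, 0, 0, 0, 0]]]'
```

```text
time_s: 47.2
ee_pos: [449.5, 3.9, 149.7]
ee_rot: [180.0, -0.0, 0.0]
force: [-0.7, 0.3, -2.6]
gripper_width: 35.5
gripper_force: 30.0
time_s: 48.0
ee_pos: [638.7, 154.7, 145.5]
ee_rot: [-180.0, 0.2, 0.1]
force: [-0.6, 0.1, -3.3]
gripper_width: 35.5
gripper_force: 30.0
time_s: 48.7
ee_pos: [637.3, 152.3, 130.2]
ee_rot: [-180.0, -0.0, -0.0]
force: [0.4, -0.5, -2.1]
gripper_width: 35.4
gripper_force: 30.0
time_s: 49.0
ee_pos: [637.2, 152.4, 129.9]
ee_rot: [180.0, -0.0, 0.0]
force: [0.4, 0.8, -2.8]
gripper_width: 35.4
gripper_force: 30.0
```

```bash
python3 -m pendant '[[[0, 0.2, 4, 0, 0, 0], [0, 0, 4, 0, 0, 0], [0, 0, 3, 0, 0, 0], [0, 0, 2, 0, 0, 0], [0, 0, 0, 0, 0, 0], [0, 0, 0, 0, 0, 0]]]'
python3 -m pendant '[[[0, 0, 1, 0, 0, 0], [0, 0, 1, 0, 0, 0], [0, 0, 1, 0, 0, 0], [0, 0, 1, 0, 0, 0], [0, 0, 0.5, 0, 0, 0], [0, 0, 0, 0, 0, 0], [0, 0, 0, 0, 0, 0]]]'
```

```text
time_s: 49.6
ee_pos: [637.2, 152.1, 116.7]
ee_rot: [180.0, -0.0, 0.0]
force: [-0.5, 0.3, -2.3]
gripper_width: 35.2
gripper_force: 30.0
time_s: 50.3
ee_pos: [637.3, 152.1, 113.7]
ee_rot: [-180.0, -0.1, 0.0]
force: [-2.1, -0.3, 6.0]
gripper_width: 35.6
gripper_force: 30.0
```

Contact at 113.7, where seated would be 113.8. I release, lift, move aside and check.

```bash
python3 -m pendant '[[[0, 0, 0, 0, 0, 0], [0, 0, 0, 0, 0, 0], [0, 0, 0, 0, 0, 0], [0, 0, 0, 0, 0, 0]]]' 60
python3 -m pendant '[[[0, 0, -20, 0, 0, 0], [0, 0, -30, 0, 0, 0], [0, 0, -40, 0, 0, 0], [0, 0, 0, 0, 0, 0], [0, 45, 0, 0, 0, 0], [0, 45, 0, 0, 0, 0], [0, 45, 0, 0, 0, 0], [0, 45, 0, 0, 0, 0]]]'
python3 -m pendant '[[[0, 45, 0, 0, 0, 0], [0, 45, 0, 0, 0, 0], [0, 45, 0, 0, 0, 0], [0, 45, 0, 0, 0, 0], [0, 45, 0, 0, 0, 0], [0, 45, 0, 0, 0, 0], [0, 0, 0, 0, 0, 0], [0, 0, 0, 0, 0, 0]]]'
python3 - <<'E'
from h import *
fit({"top":(144,242),"scene":(403,254)},[((22,150,60),(34,255,255))],[(30,0),(30,45)],25)
for n,sd in(("top",(203,130)),("scene",(308,262))):
  h=hullmask(grab_frame(n),sd,[((40,60,20),(95,255,160))],35);print(n,circ(back(n,h,110)).round(1))
A=[]
for n,w in(("scene",60),("top",60)):
  s=grab_frame(n);u,v=np.int32(proj(n,[[637,152,90]])[0]);A.append(cv2.resize(s[v-w:v+w,u-w:u+w],(380,380),interpolation=2))
cv2.imwrite("pics/s8.png",np.hstack(A));cv2.imwrite("pics/s9.png",grab_frame("scene"))
E
```

```text
time_s: 50.7
ee_pos: [637.2, 152.1, 112.0]
ee_rot: [180.0, 0.0, 0.0]
force: [-0.1, -0.5, -0.3]
gripper_width: 59.7
gripper_force: 0.0
time_s: 51.5
ee_pos: [636.8, -29.4, 201.7]
ee_rot: [180.0, 0.0, 0.0]
force: [-0.2, -0.5, -0.1]
gripper_width: 60.0
gripper_force: 0.0
time_s: 52.3
ee_pos: [636.7, -298.6, 201.1]
ee_rot: [-179.9, 0.1, -0.1]
force: [0.2, 0.5, 0.7]
gripper_width: 60.2
gripper_force: 0.0
['top'] [402.2 285.2] area ratio [0.96]
['scene'] [401.5 283. ] area ratio [0.95]
['top', 'scene'] [402.1 284.2] area ratio [0.97, 0.95]
top [636.5 150.9  43.9]
scene [643.7 155.2  43.2]
```

View pics/s8.png

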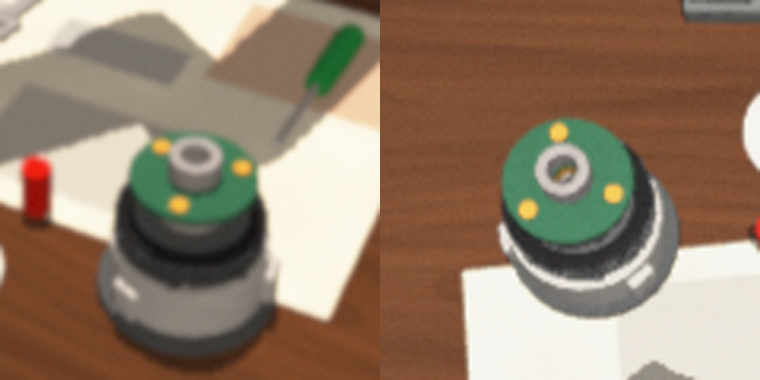

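View pics/s9.png

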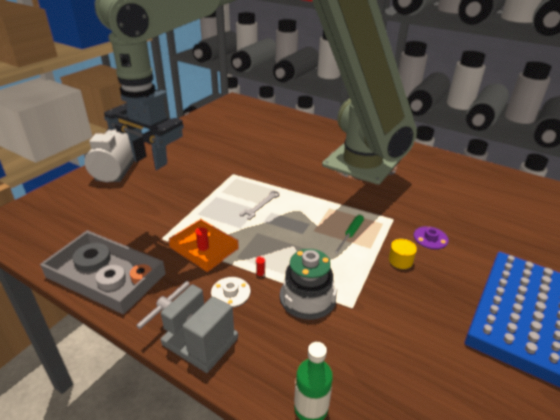

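The stack is complete and level, with the green plate at scene (311,262), hub up. The cap stands in the tray at (203,238), and the tin is still at (402,284) mm, unmoved. Handing in.

```bash
python3 -c "from workcell import *;print(job_done())"
```

```text
the job is handed in; nothing more can be done
None
```

The job is handed in at about 53 s: the red cap is in the orange tray, the bearing, pulley, spacer and green clutch plate are seated in order and released, and the grease tin has not moved; no verdict came back.

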